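# Set the lathe's speed selector and start it

### The arm

A 6-joint arm with a two-finger parallel gripper is mounted at the origin on the work surface. World frame = base frame: x ahead of the robot, y to its left, z up, the work surface at z = 0. Lengths are in mm, angles in rad, forces in N, time in s.
With the tool pointing down it reaches from about 350 to 875 mm from the base axis. Payload 4.2 kg.
Tool frame: the origin (TCP) lies midway between the tips of the shut fingers; the grasp point (between the pads) lies 19 mm behind it; z points along the fingers, y is the direction in which the jaws open and shut (so a half turn about z gives the same grasp; the last joint's range is limited). The gripper opens to 85 mm and grips with 20 to 120 N. Pads are 22 mm wide; open, the fingers measure 114 mm over their backs; the gripper's body (76 mm by 85 mm) begins 54 mm behind the grasp point. The pads swing forward as they close: fully open they stand 13 mm farther back than shut.
Start: joints at [-0.895, 0.385, 0.008, 0, -1.194, -0.259], TCP at [253.035, -571.465, 200.912] pointing down, gripper open.
Joint ranges: [-3.14, 3.14], [-1.21, 2.06], [-1.07, 1.41], [-3.16, 2.05], [-2.99, -0.16], [-3.1, 3.1]. Speed limits (rad/s): [2.79, 2.79, 3.14, 3.14, 3.14, 3.14].

### API

Orientations are given as a unit quaternion [x, y, z, w].
In Python, from bench import read_state, get_image, job_done, search_frame, regions_of gives the robot as it stands.
- The arm moves only by the tool servo_tool, never from a script. Its arguments are lists of equal length, an entry for each row: "turn": the turn, a rotation vector about the world's x, y, z in rad, a list of three; "dp": the shift along the world's x, y, z in m, a list of three; "fingers": the finger opening in m, from 0 to 0.0854. In form: {"turn": [[rx, ry, rz], ...], "dp": [[tx, ty, tz], ...], "fingers": [fingers, ...]}. A call has exactly 5 rows; each row shifts and turns the pose as measured when the row begins; what a row does not reach is not made up. A row lasts 1/8 s, in which the tool goes at most 62.5 mm and 10.7 degrees, less where a joint would pass 70% of its speed; a pose out of reach is approached as far as the arm can. A call is refused whole if a number of a shift passes 0.0625 or a number of a turn 0.188, either way. A call with a gripper value outside its range is refused whole. The fingers move at their own pace and stop on an object; the grip force is fixed at half the most. Time passes only in rows, so rows that do not move let the fingers close, or fill a call up. It gives the time, the measured TCP pose, the force and the opening at its end, in the units of the state.
- read_state(): the state, without advancing time (a new reading comes with each control period).
- get_image(name): name is "scene" or "side" or "wrist"; returns a dict with "img" (400x640x3 uint8, red, green, blue), "vfov" (degrees; the focal length in pixels is half the picture's height over the tangent of half this angle, whatever the lens; pixels are square), "cx", "cy" (the principal point, pixels), "world_from_camera" (4x4, takes a point from camera to world coordinates); the wrist camera has in their place "mount" (4x4, takes a point from camera to tool coordinates, whose origin is the TCP and whose axes are the flange's). Camera axes: x right, y down, z forward; pixel columns grow to the right and rows downward; lengths in mm; the calibration is good to about 2 mm. A picture is of the moment at which its call begins: read the wrist's pose just before it. There is no depth.
- job_done(): hands the job in, once; it reports no verdict.
Trained networks look in the newest picture that a camera, given by its name, has taken for a name from the list of things; names that differ only in an ending like _2 or _b are one class to them, and where a whole thing is asked for, a point or a joint stands for the part that bears it (a point fixed in the world has none). Each returns a list of dicts, best first, with "score" (0 to 1); they miss things now and then, are a little off and sometimes report something else, mostly with a low value. They report only what shows in the picture. A call takes as long as a camera call.
- search_frame(query, camera): "box" ([left, top, width, height] in pixels, round what is visible of it).
- regions_of(query, camera): "region" (400x640 bool, what is visible of it) and "box" ([left, top, width, height] in pixels, round what is visible of it).
The state is a dict: "clock": time; "joints": joint angles; "joint_vel": joint speeds; "joint_efforts": joint torques, N m; "position": TCP position; "ee_rot": TCP orientation; "contact_force": force on the tool from outside, world axes, zero at the start; "wrist_torque": the same for the moment, N m; "gripper_width": finger opening in mm.
Only numpy, scipy, OpenCV 4.12 (cv2) and the standard library are available. Lean on these libraries where they do the work, as an engineer would, in place of code of your own. Each camera call takes 0.05 s, during which the arm holds its last target. There are 200 camera calls.

### The job

Set the lathe to speed 5: with a fingertip against the side of the speed selector's handle, push it round clockwise, click by click, until it clicks into position 5 (position 0 is the round mark at the anticlockwise stop, and each click is one position), without running on into position 6. Then press the start button fully in with a fingertip and let it out. Do not pinch the selector's handle or force it (it moves with a few newtons; stay under 25), and leave the stop button, the run-direction switch and everything that stands or lies about where they are.

Things in the scene. Friction and masses are not known exactly. Their poses are not given: they have to be found in the camera images.
- station: the lathe's control station: a grey die-cast box bolted to the bench, 200 (x) by 300 (y) by 80 mm tall, with its controls on the flat lid. Origin: centre of its underside, on the bench. +x points away from the operator's side, +y to the left, z up; it never moves during the job. Scale plate of the selector, flat on the lid: a round mark at position 0 and seven bars, longer and longer, at 1 to 7
- selector_axis (a point): point on the station where the speed selector's turning axis (vertical) meets the lid's top; 65 mm to +y of the station's centre. A sprung roller in a notched wheel holds each position of the selector: leaving a notch takes about 0.14 N m (3.5 N at 42 mm from the axis), less and less up to half-way; past half-way it snaps by itself into the next position
- selector (a joint): angle of the speed selector in rad, growing clockwise as seen from above. Position 0 (round mark) is 0.0, at the anticlockwise stop; each click is 30 degrees (0.524 rad); positions 0 to 7, so position 5 is 2.618. At angle q its pointer lies 1.833 - q rad anticlockwise from the station's +x
- selector_tip (a point): top of the outer end of the selector's black pointer handle, 55 mm from the axis and 35 mm above the lid. The handle is a bar 12 mm wide that runs out from the 38 mm wide hub in one direction only, and stands from 13 to 35 mm above the lid; below it, a skirt 48 mm wide and 11 mm high round the axis
- start (a joint): travel of the start button in m, 0 out, 0.006 fully in; sprung, 1.5 N to start it and 5 N fully in; it comes back out when let go
- start_top (a point): centre of the top of the start button: the plain round black push button, 28 mm wide, whose top stands 22 mm above the lid when out, 10 mm above its steel collar; at (-50, -50) mm from the station's centre, on the operator's side, next to the selector
- stop (a joint): travel of the stop button in m, 0 out, 0.005 fully in; sprung; not to be pressed
- stop_top (a point): centre of the top of the stop button: the wide mushroom head, 42 mm wide, its top 34 mm above the lid, at (-50, -118) mm from the station's centre
- direction (a joint): angle of the run-direction switch in rad; stays as it stands
- direction_grip (a point): on the axis of the small run-direction switch (32 mm wide, with a bar grip, 45 mm high above the lid), at (52, -105) mm from the station's centre, 37 mm above the lid
- bush: turned brass bush, 28 mm wide and 34 mm tall, standing on the control station's lid between the selector and the direction switch; a bystander. Origin: centre of its underside
- drill_chuck: steel drill chuck with its arbor, 43 mm wide, 135 mm tall, standing beside the station; a bystander. Origin: centre of its underside
- chuck_key: steel lathe chuck key (T shape, 90 by 98 mm, 14 mm thick) lying beyond the station; a bystander. Origin: centre of its underside
- oil_bottle: white oil bottle with a thin spout, 56 mm wide, 150 mm tall, standing beside the station; a bystander. Origin: centre of its underside
- tool_holder: dark steel lathe tool holder, 62 by 30 mm, 54 mm tall, with a tool bit that sticks out, standing beside the station; a bystander. Origin: centre of its underside
- collet: steel collet, 33 mm wide, 43 mm tall, standing beyond the station; a bystander. Origin: centre of its underside
- caliper: slide caliper, 230 mm long, 10 mm thick, lying beside the station; a bystander. Origin: centre of its underside
- chip_brush: wooden-handled brush, 200 mm long, lying on the bench on the operator's side of the station; a bystander. Origin: centre of its underside
- direction_mark (a point): end of the run-direction switch's bar grip, 14 mm from its axis

How it is judged (in metres and radians):
On the way, in this order (a step that is already met when the one before it is completed fails the run):
1. the speed selector rests in position 5 (value of joint selector between 2.498 and 2.738 rad and velocity of joint selector between -0.1 and 0.1 rad/s), for 0.3 s.
2. the start button is pressed fully in, with the selector still in position 5 (value of joint selector between 2.498 and 2.738 rad and value of joint start above 0.0045 m), for 0.05 s.
At the end, for the whole second after the job is handed in: the selector rests in position 5 (2.618 rad, within 0.12 rad), the start button has been pressed (4.5 mm or more of its 6 mm) after that and is out again, and the stop button is out (all of step 1 and value of joint each of start, stop below 0.0015 m); the robot touches nothing.
It fails at once if the selector runs on past position 5 towards position 6 (more than 0.3 rad past) (value of joint selector above 2.918 rad).
It fails at once if the start button is pressed before the selector is in position 5 (value of joint start above 0.003 m and not (value of joint selector between 2.498 and 2.738 rad)).
It fails at once if the selector's handle is pinched or forced (25 N or more between it and the robot) (contact force between any of the fingers, the arm and selector above 25 N).
It fails at once if the stop button is pressed or the run-direction switch is turned (value of joint stop above 0.002 m or distance of direction_mark from where it was at the start of the episode above 0.003 m).
It fails at once if one of the things that stand or lie about is shifted or lifted (more than 20 mm) (distance of any of bush, drill_chuck, chuck_key, oil_bottle, tool_holder, collet, caliper, chip_brush from where it was at the start of the episode above 0.02 m).
It also fails if it takes over 64 s, if anything falls off the work surface, if the arm or the gripper's body presses on something with over 40 N, if the wrist force passes 120 N, or if a joint passes its speed limit or range.

## Working session

There is one attempt and no reset: what is moved stays moved. The work goes in short steps, Python scripts to look and compute and a tool call to move; the robot and the scene stay as the last step left them, time stands still between calls to the robot, and variables do not carry over. Pictures are saved under pics/ and viewed, about 8 in all and at most 12, crops included, and the job is handed in when it is done.

Besides the shell and the picture viewer there is one more tool, called after "Emit:" in YAML: its name, and indented under it one key for each argument. servo_tool: Moves the arm, as the interface text tells. Its arguments: {"type":"object","properties":{"turn":{"type":"array","items":{"type":"array","items":{"type":"number"}}},"dp":{"type":"array","items":{"type":"array","items":{"type":"number"}}},"fingers":{"type":"array","items":{"type":"number"}}},"required":["turn","dp","fingers"]}

```bash
mkdir -p pics; cat > h.py <<'E'
import numpy as np, cv2
from bench import *
from scipy.spatial.transform import Rotation as R
def cam(name):
    s=read_state(); d=get_image(name)
    if 'mount' in d:
        T=np.eye(4);T[:3,:3]=R.from_quat(s['ee_rot']).as_matrix();T[:3,3]=s['position'];d['W']=T@d['mount']
    else: d['W']=np.array(d['world_from_camera'])
    d['f']=200/np.tan(np.radians(d['vfov']/2)); return d
def at_z(d,u,v,z):
    r=d['W'][:3,:3]@np.array([(u-d['cx'])/d['f'],(v-d['cy'])/d['f'],1]);o=d['W'][:3,3]
    return o+r*(z-o[2])/r[2]
def proj(d,p):
    q=d['W'][:3,:3].T@(np.asarray(p,float)-d['W'][:3,3]);return q[:2]/q[2]*d['f']+[d['cx'],d['cy']]
def save(d,n,crop=None,k=1):
    im=d['img'][:,:,::-1]
    if crop: x,y,w,h=crop; im=im[y:y+h,x:x+w]
    cv2.imwrite('pics/'+n,cv2.resize(im,None,fx=k,fy=k))
E
python3 - <<'E'
from h import *
print(read_state())
hs={'start_top':102,'stop_top':114,'selector_tip':115,'direction_grip':125,'bush':80,'station':80,'oil_bottle':0,'drill_chuck':0}
for c in ['scene','side']:
    d=cam(c);save(d,c+'1.png');print(c,d['W'][:3,3].round(),d['f'])
    for q,z in hs.items():
        r=search_frame(q,c)
        for b in r[:2]:
            x,y,w,h=b['box'];print(q,round(b['score'],2),np.round(b['box']),at_z(d,x+w/2,y+h/2,z).round())
E
```

```text
{'clock': 0.0, 'joints': array([-8.95388818e-01,  3.85585853e-01,  6.61516749e-03, -5.33116506e-04,
       -1.19398516e+00, -2.58640436e-01]), 'joint_vel': array([ 0.00080779,  0.00140532, -0.00053025, -0.00073493, -0.00018675,
       -0.00107316]), 'joint_efforts': array([-1.37253774e-03, -3.92289984e+01,  1.88397574e+01,  4.18628499e+00,
       -4.71541731e-03, -9.42348407e-06]), 'position': array([ 252.785442  , -570.88211718,  199.79473437]), 'ee_rot': array([-2.06782327e-01,  9.78386346e-01,  1.07567684e-03, -2.64921710e-04]), 'contact_force': array([ 0.2474276 , -0.03772781, -0.97302172]), 'wrist_torque': array([-0.03366105, -0.00401816,  0.0698474 ]), 'gripper_width': 85.4898213200269}
scene [1428. -334.  748.] 498.43555432944413
start_top 0.59 [276. 192.  10.  11.] [541.  28. 102.]
stop_top 0.51 [244. 194.  17.  15.] [539. -41. 114.]
selector_tip 0.68 [322. 194.  38.  19.] [641. 131. 115.]
selector_tip 0.19 [263. 217.  15.  19.] [645. -42. 115.]
direction_grip 0.79 [263. 214.  11.  23.] [652. -47. 125.]
direction_grip 0.36 [193. 224.  19.  25.] [ 626. -179.  125.]
bush 0.76 [297. 216.  11.  18.] [631.  38.  80.]
station 0.65 [232. 180. 156.  96.] [647.  52.  80.]
oil_bottle 0.95 [206. 221.  32.  62.] [ 539. -126.    0.]
drill_chuck 0.58 [383. 170.  23.  50.] [532. 361.   0.]
drill_chuck 0.49 [277. 192.  10.  10.] [399.  89.   0.]
side [392. 965. 673.] 382.05375751110233
start_top 0.24 [314. 146.  17.  30.] [ 598. -126.  102.]
stop_top 0.25 [289. 200.  24.  17.] [598. 172. 114.]
selector_tip 0.83 [291. 199.  25.  18.] [594. 172. 115.]
direction_grip 0.25 [336. 168.  10.  16.] [519.   3. 125.]
bush 0.47 [294. 179.   7.  11.] [651.   1.  80.]
bush 0.32 [288. 198.  25.  20.] [612. 123.  80.]
station 0.66 [258. 168. 101.  98.] [584. 159.  80.]
station 0.25 [277. 228.  13.  47.] [611. 306.  80.]
oil_bottle 0.78 [315. 149.  14.  25.] [ 634. -311.    0.]
drill_chuck 0.72 [276. 229.  18.  46.] [636. 219.   0.]
```

```bash
python3 - <<'E'
import cv2,numpy as np
a=cv2.imread('pics/scene1.png')[160:290,170:430];b=cv2.imread('pics/side1.png')[130:290,220:420]
a=cv2.resize(a,None,fx=2.3,fy=2.3,interpolation=2);b=cv2.resize(b,None,fx=1.85,fy=1.85,interpolation=2)
c=np.zeros((a.shape[0]+b.shape[0],max(a.shape[1],b.shape[1]),3),np.uint8);c[:a.shape[0],:a.shape[1]]=a;c[a.shape[0]:,:b.shape[1]]=b
print(c.shape);cv2.imwrite('pics/c1.png',c)
E
```

```text
(595, 598, 3)
```

View pics/c1.png

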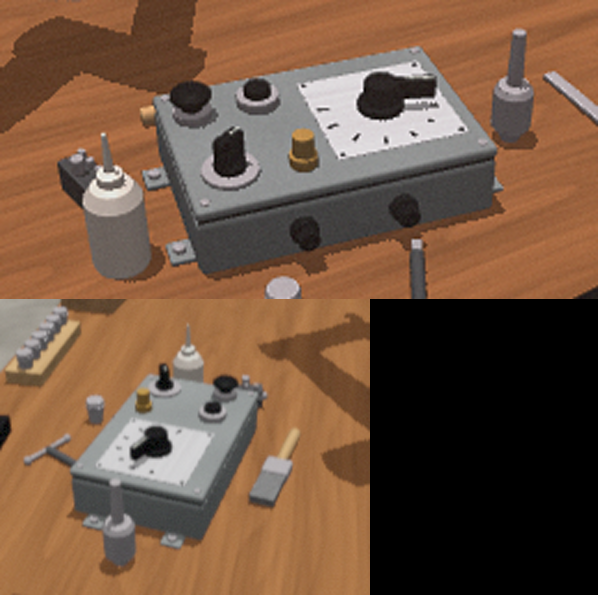

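Emit:
servo_tool:
  turn:
    - [0, 0, 0]
    - [0, 0, 0]
    - [0, 0, 0]
    - [0, 0, 0]
    - [0, 0, 0]
  dp:
    - [0, 0, 0.06]
    - [0, 0, 0.06]
    - [0.025, 0.04, 0.04]
    - [0.025, 0.055, 0]
    - [0.025, 0.055, 0]
  fingers: [0, 0, 0, 0, 0]

```text
clock: 1.52
position: [327.4, -419.4, 362.6]
ee_rot: [-0.203, 0.979, 0.002, -0.0]
contact_force: [1.9, 0.1, -0.7]
gripper_width: 0.0
```

Emit:
servo_tool:
  turn:
    - [0, 0, 0]
    - [0, 0, 0]
    - [0, 0, 0]
    - [0, 0, 0]
    - [0, 0, 0]
  dp:
    - [0.025, 0.055, 0]
    - [0.025, 0.055, 0]
    - [0.025, 0.055, 0]
    - [0.025, 0.055, 0]
    - [0.025, 0.055, 0]
  fingers: [0, 0, 0, 0, 0]

```text
clock: 2.15
position: [454.3, -135.3, 364.6]
ee_rot: [-0.203, 0.979, 0.001, 0.002]
contact_force: [1.1, -0.8, -0.2]
gripper_width: 0.0
```

Emit:
servo_tool:
  turn:
    - [0, 0, 0]
    - [0, 0, 0]
    - [0, 0, 0]
    - [0, 0, 0]
    - [0, 0, 0]
  dp:
    - [0.025, 0.055, 0]
    - [0.025, 0.055, 0]
    - [0.025, 0.055, 0]
    - [0.025, 0.055, 0]
    - [0, 0, 0]
  fingers: [0, 0, 0, 0, 0]

```text
clock: 2.78
position: [556.7, 96.4, 364.6]
ee_rot: [-0.206, 0.979, 0.001, 0.003]
contact_force: [-0.1, -0.2, -0.5]
gripper_width: 0.0
```

```bash
python3 - <<'E'
from h import *
s=read_state();print(s['clock'],s['position'].round(1),s['ee_rot'].round(3),s['joints'].round(2),s['contact_force'].round(1))
d=cam('wrist');save(d,'w1.png',None,1.25);print(np.array(d['mount']).round(2),d['f'],d['W'].round(2))
hs={'start_top':102,'stop_top':114,'selector_tip':115,'direction_grip':125,'bush':80,'station':80}
for q,z in hs.items():
        for b in search_frame(q,'wrist')[:2]:
            x,y,w,h=b['box'];print(q,round(b['score'],2),np.round(b['box']),at_z(d,x+w/2,y+h/2,z).round())
E
```

```text
2.775 [556.7  96.4 364.6] [-0.206  0.979  0.001  0.003] [ 0.46  0.21  0.16  0.   -1.52 -1.61] [-0.1 -0.2 -0.5]
[[  -0.     -0.95   -0.3    76.86]
 [   1.     -0.      0.     -0.73]
 [  -0.     -0.3     0.95 -173.  ]
 [   0.      0.      0.      1.  ]] 330.6382355509477 [[-4.0000e-01  8.7000e-01  2.8000e-01  4.8564e+02]
 [ 9.2000e-01  3.8000e-01  1.2000e-01  6.4270e+01]
 [ 0.0000e+00  3.1000e-01 -9.5000e-01  5.3710e+02]
 [ 0.0000e+00  0.0000e+00  0.0000e+00  1.0000e+00]]
start_top 0.61 [279. 107.  18.  25.] [534.  38. 102.]
stop_top 0.58 [221.  70.  32.  39.] [525. -32. 114.]
selector_tip 0.78 [322. 176.  44.  51.] [603. 147. 115.]
direction_grip 0.58 [192. 150.  33.  25.] [621. -34. 125.]
bush 0.61 [110.  93.  77.  39.] [ 602. -139.   80.]
bush 0.59 [243. 181.  24.  24.] [652.  30.  80.]
station 0.91 [172.  41. 251. 219.] [570.  63.  80.]
station 0.29 [110.  94.  78.  39.] [ 604. -138.   80.]
```

View pics/w1.png

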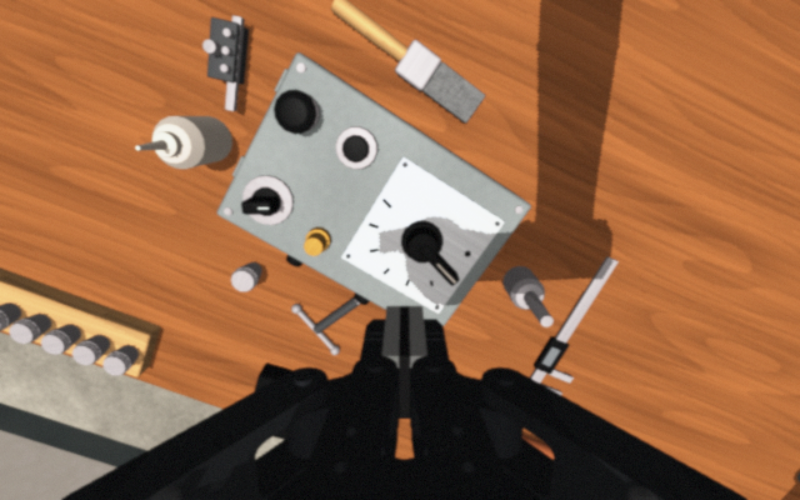

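```bash
python3 - <<'E'
from h import *
import json
d=cam('wrist')
P=lambda u,v,z: at_z(d,u/1.25,v/1.25,z)[:2].round(1)
for n,u,v,z in [('pc1',405,165,80),('pc2',498,223,80),('pc3',349,256,80),('pc4',437,307,80),('lid1',300,68,80),('lid2',518,210,80),('lid3',227,211,80),('hub',421,240,115),('tip',455,281,115),('mark0',468,253,80),('bar7',387,203,80),('bar6',374,226,80),('bar5',375,249,80),('start',356,149,102),('stop',295,111,114),('dirn',262,201,125),('bush',316,232,114)]: print(n,P(u,v,z))
c=('start_top','stop_top','selector_tip')
for q in c:
    r=regions_of(q,'wrist')
    if r:
        v,u=np.nonzero(r[0]['region']);print(q,r[0]['score'],u.mean()*1.25,v.mean()*1.25,len(u))
E
```

```text
pc1 [532.2  82.3]
pc2 [550.2 206.2]
pc3 [655.2  63.7]
pc4 [674.3 186.5]
lid1 [484.8 -55.3]
lid2 [527.6 220. ]
lid3 [659.5 -82.8]
hub [594.6 127.9]
tip [623.  181.8]
mark0 [596.4 190.6]
bar7 [579.1  80.4]
bar6 [609.7  77. ]
bar5 [635.1  88.5]
start [534.9  28.3]
stop [523.4 -38.7]
dirn [618.1 -39. ]
bush [631.1  21.3]
start_top 0.81 359.8316062176166 149.88018134715026 386
selector_tip 0.75 431.12046058458816 247.5531443755536 1129
```

Emit:
servo_tool:
  turn:
    - [0, 0, 0.178]
    - [0, 0, 0.178]
    - [0, 0, 0.178]
    - [0, 0, 0.178]
    - [0, 0, 0.178]
  dp:
    - [0.003, 0.007, -0.012]
    - [0.003, 0.007, -0.012]
    - [0.003, 0.007, -0.012]
    - [0.003, 0.007, -0.012]
    - [0.003, 0.007, -0.012]
  fingers: [0, 0, 0, 0, 0]

```text
clock: 3.95
position: [571.3, 126.3, 307.3]
ee_rot: [-0.615, 0.788, 0.004, 0.006]
contact_force: [-0.3, 0.6, 0.1]
gripper_width: 0.2
```

Emit:
servo_tool:
  turn:
    - [0, 0, 0.178]
    - [0, 0, 0.178]
    - [0, 0, 0.178]
    - [0, 0, 0.178]
    - [0, 0, 0.178]
  dp:
    - [0.003, 0.007, -0.012]
    - [0.003, 0.007, -0.012]
    - [0.003, 0.007, -0.012]
    - [0.003, 0.007, -0.012]
    - [0.003, 0.007, -0.012]
  fingers: [0, 0, 0, 0, 0]

```text
clock: 4.58
position: [586.8, 161.1, 245.7]
ee_rot: [0.901, -0.434, -0.006, -0.004]
contact_force: [0.0, -0.3, 0.6]
gripper_width: 0.3
```

Emit:
servo_tool:
  turn:
    - [0, 0, 0.178]
    - [0, 0, 0.178]
    - [0, 0, 0.178]
    - [0, 0, 0.1]
    - [0, 0, 0]
  dp:
    - [0.002, 0.006, -0.012]
    - [0.002, 0.006, -0.012]
    - [0.002, 0.006, -0.012]
    - [0, 0, 0]
    - [0, 0, 0]
  fingers: [0, 0, 0, 0, 0]

```text
clock: 5.2
position: [592.8, 178.7, 207.0]
ee_rot: [0.993, -0.122, -0.008, -0.001]
contact_force: [-0.1, -0.6, 0.1]
gripper_width: -0.1
```

```bash
cat >> h.py <<'E'
YAW=-0.151; C=np.array([593.,68.6])
def st(x,y,z): c,s=np.cos(YAW),np.sin(YAW); return np.array([C[0]+c*x-s*y,C[1]+s*x+c*y,80+z])
def overlay(d,n,q,k=1.25,tcp=True):
    im=cv2.resize(np.ascontiguousarray(d['img'][:,:,::-1]),None,fx=k,fy=k)
    def dot(p,col): cv2.circle(im,tuple(int(round(a*k)) for a in proj(d,p)),3,col,1)
    dot(st(0,65,35),(0,0,255)); dot(st(0,65,0),(0,255,255)); a=1.833-q; dot(st(55*np.cos(a),65+55*np.sin(a),35),(0,0,255))
    for i in range(8): a=1.833-i*np.pi/6; dot(st(57*np.cos(a),65+57*np.sin(a),0),(0,255,0))
    dot(st(-50,-50,22),(255,0,0));dot(st(-50,-118,34),(255,0,0));dot(st(52,-105,45),(255,0,0))
    if tcp: dot(read_state()['position'],(255,0,255))
    cv2.imwrite('pics/'+n,im)
E
python3 - <<'E'
from h import *
s=read_state();print(s['clock'],s['position'].round(1),s['ee_rot'].round(3),s['joints'].round(2),s['contact_force'].round(1), R.from_quat(s['ee_rot']).as_matrix()[:,0])
d=cam('wrist');overlay(d,'w2.png',np.pi/6);print(st(0,65,0))
E
```

```text
5.2 [592.8 178.7 207. ] [ 0.993 -0.122 -0.008 -0.001] [ 0.55  0.38  0.02 -0.01 -1.22  0.78] [-0.1 -0.6  0.1] [ 0.97015103 -0.24196219 -0.01616383]
[602.77774386 132.86037445  80.        ]
```

View pics/w2.png

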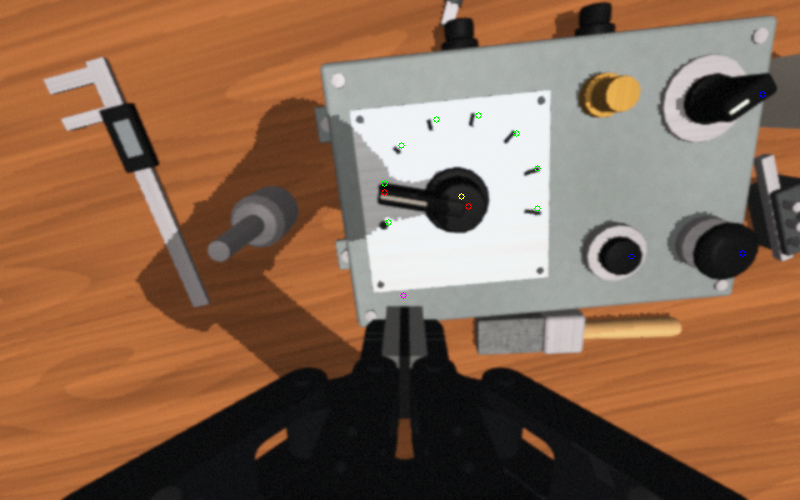

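```bash
python3 - <<'E'
from h import *
d=cam('wrist');print(d['cx'],d['cy'],d['vfov'],read_state()['position'])
P=lambda u,v,z: at_z(d,u/1.25,v/1.25,z)[:2].round(1)
pts=[('lid2',338,80),('lid4?',371,317),('lid1',721,285),('lid3',761,36),('pa',360,119),('pb',541,100),('pc',540,271),('pd',380,284)]
for n,u,v in pts: print(n,P(u,v,80))
for q,z in [('start_top',102),('stop_top',114),('selector_tip',115)]:
    for r in regions_of(q,'wrist')[:1]:
        v,u=np.nonzero(r['region']);print(q,r['score'],u.mean()*1.25,v.mean()*1.25,P(u.mean()*1.25,v.mean()*1.25,z),st(-50,-50,0))
# finger crop + side/scene crops about the TCP
im=cv2.resize(d['img'][215:300,270:380,::-1],None,fx=3.4,fy=3.4,interpolation=2)
o=[im]
for c in ['scene','side']:
    e=cam(c);p=proj(e,read_state()['position']);x,y=int(p[0]),int(p[1]);m=np.ascontiguousarray(e['img'][y-50:y+50,x-60:x+60,::-1]);m=cv2.resize(m,None,fx=3.1,fy=3.1,interpolation=2)
    for pp,col in [(read_state()['position'],(255,0,255)),(st(-50,-50,22),(255,0,0)),(st(0,65,35),(0,0,255))]:
        g=(proj(e,pp)-[x-60,y-50])*3.1; cv2.circle(m,tuple(g.astype(int)),4,col,1)
    o.append(m)
W=760;c=np.zeros((600,760,3),np.uint8)
c[:289,:374]=im[:289,:374];c[290:600,:372]=o[1];c[290:600,380:752]=o[2];cv2.imwrite('pics/c2.png',c)
E
```

```text
323.17062509414825 198.64280457278983 62.33870870627198 [592.68006135 178.66458908 207.06132505]
lid2 [699.6 197.1]
lid4? [523.3 223.2]
lid1 [483.8 -50.4]
lid3 [658.1 -77.1]
pa [672.  189.7]
pb [653.9  66.9]
pc [529.9  85.4]
pd [549.4 208.6]
start_top 0.89 620.7250580046403 254.91589327146173 [538.5  33.6] [536.04760129  26.69028416  80.        ]
stop_top 0.65 725.2137813807532 249.90324267782427 [530.7 -29.6] [536.04760129  26.69028416  80.        ]
selector_tip 0.71 443.3671171171171 198.40999653499654 [611.5 147.3] [536.04760129  26.69028416  80.        ]
```

View pics/c2.png

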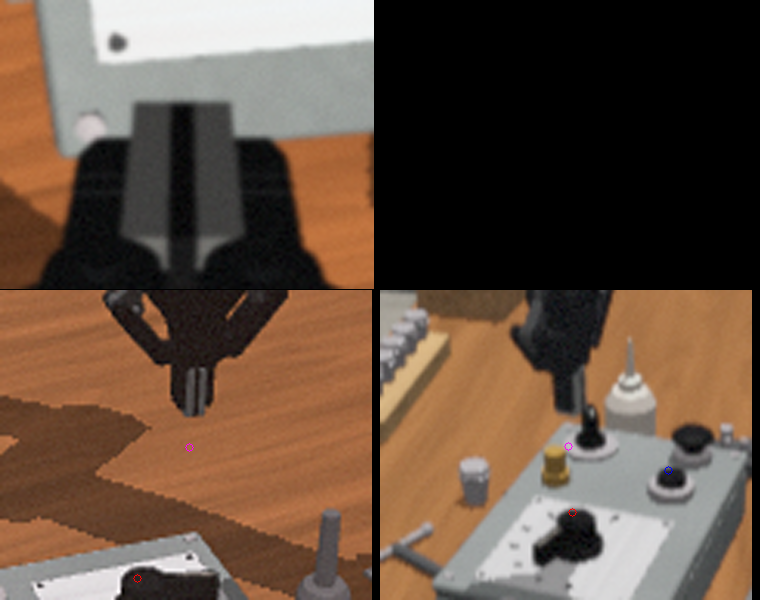

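Emit:
servo_tool:
  turn:
    - [-0.004, -0.015, 0]
    - [0, 0, -0.08]
    - [0, 0, -0.08]
    - [0, 0, 0]
    - [0, 0, 0]
  dp:
    - [0.002, 0.007, -0.025]
    - [0, 0, -0.025]
    - [0, 0, -0.025]
    - [0, 0, -0.02]
    - [0, 0, 0]
  fingers: [0, 0, 0, 0, 0]

```text
clock: 6.18
position: [595.5, 186.1, 111.6]
ee_rot: [0.979, -0.204, 0.002, -0.001]
contact_force: [0.0, 0.1, 0.5]
gripper_width: 0.3
```

```bash
sed -i 's/C=np.array(.*/C=np.array([592.3,71.0])/' h.py; cat > v.py <<'E'
from h import *
import sys
def two(n):
    s=read_state();o=[]
    for c in ['scene','side']:
        e=cam(c);p=proj(e,st(0,65,20));x,y=int(p[0]),int(p[1]);m=np.ascontiguousarray(e['img'][y-60:y+40,x-60:x+60,::-1]);k=3.2;m=cv2.resize(m,None,fx=k,fy=k,interpolation=2)
        for pp,col in [(s['position'],(255,0,255)),(st(0,65,35),(0,0,255))]:
            g=(proj(e,pp)-[x-60,y-60])*k; cv2.circle(m,tuple(g.astype(int)),4,col,1)
        o.append(m)
    cv2.imwrite('pics/'+n,np.hstack(o))
s=read_state();m=R.from_quat(s['ee_rot']).as_matrix()
print(s['clock'],s['position'].round(1),np.degrees(np.arctan2(m[1,0],m[0,0])),m[2].round(3),s['contact_force'].round(1),s['joints'].round(2))
two(sys.argv[1])
E
python3 v.py s1.png
```

```text
6.175 [595.5 186.1 111.6] -23.55938326907679 [ 0.004 -0.003 -1.   ] [0.  0.1 0.5] [ 0.56  0.45 -0.12  0.   -0.99  0.6 ]
```

View pics/s1.png

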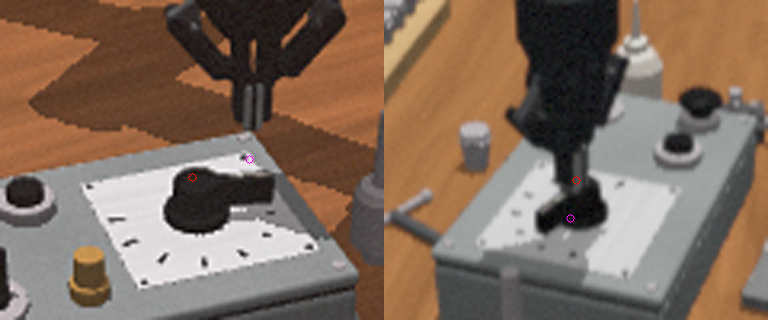

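Emit:
servo_tool:
  turn:
    - [0, 0, 0]
    - [0, 0, 0]
    - [0, 0, 0]
    - [0, 0, 0]
    - [0, 0, 0]
  dp:
    - [0, 0, -0.007]
    - [0, 0, -0.007]
    - [0, 0, -0.007]
    - [0, 0, -0.005]
    - [0, 0, 0]
  fingers: [0, 0, 0, 0, 0]

```text
clock: 6.9
position: [598.2, 187.3, 88.6]
ee_rot: [0.979, -0.204, 0.006, -0.004]
contact_force: [-0.5, 0.2, 0.4]
gripper_width: -0.1
```

Emit:
servo_tool:
  turn:
    - [0, 0, 0]
    - [0, 0, 0]
    - [0, 0, 0]
    - [0, 0, 0]
    - [0, 0, 0]
  dp:
    - [0, 0, -0.002]
    - [0, 0, -0.002]
    - [0, 0, -0.002]
    - [0, 0, 0]
    - [0, 0, 0]
  fingers: [0, 0, 0, 0, 0]

```text
clock: 7.52
position: [598.6, 187.5, 82.6]
ee_rot: [0.979, -0.204, 0.006, -0.004]
contact_force: [-0.2, -0.0, -0.1]
gripper_width: 0.3
```

Emit:
servo_tool:
  turn:
    - [0, 0, 0]
    - [0, 0, 0]
    - [0, 0, 0]
    - [0, 0, 0]
    - [0, 0, 0]
  dp:
    - [-0.002, 0, -0.0015]
    - [-0.002, 0, -0.0015]
    - [0, 0, -0.0015]
    - [0, 0, -0.0015]
    - [0, 0, 0]
  fingers: [0, 0, 0, 0, 0]

```text
clock: 8.15
position: [594.2, 187.5, 76.3]
ee_rot: [0.979, -0.204, 0.006, -0.004]
contact_force: [-0.5, -0.4, -0.0]
gripper_width: 0.2
```

```bash
python3 v.py s2.png
```

```text
8.15 [594.2 187.5  76.3] -23.514580500265886 [ 0.01  -0.011 -1.   ] [-0.5 -0.4 -0. ] [ 0.57  0.48 -0.17  0.   -0.9   0.59]
```

View pics/s2.png

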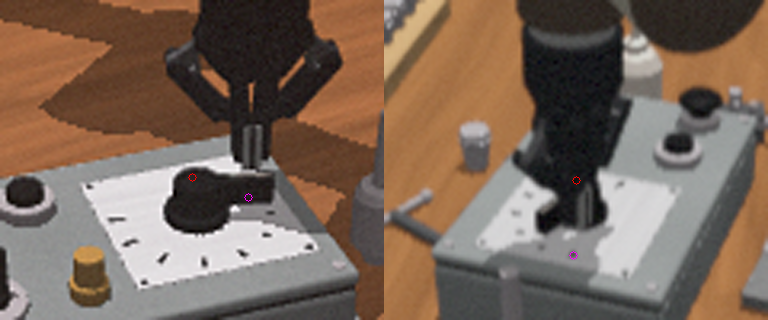

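```bash
cat > arc.py <<'E'
from h import *
import sys
s=read_state();A=st(0,65,0)[:2];z=float(sys.argv[1]);n=4;step=float(sys.argv[2])
m=R.from_quat(s['ee_rot']).as_matrix();yaw=np.degrees(np.arctan2(m[1,0],m[0,0]));p=s['position'];w=p[:2]-A
th=np.degrees(np.arctan2(w[1],w[0]));r=np.hypot(*w);print('t',s['clock'],'theta',th.round(1),'psi',(th-21.6).round(1),'r',r.round(1),'yaw',yaw.round(1),'z',p[2].round(1),'F',s['contact_force'].round(1),'tilt',m[2].round(3))
P=p.copy()
for i in range(1,n+1):
    a=np.radians(th-i*step);rr=r+(46.2-r)*i/n
    Q=np.array([*(A+rr*np.array([np.cos(a),np.sin(a)])),p[2]+(z-p[2])*i/n]);print((Q-P).round(1));P=Q
print('turn each',np.radians((th-n*step-111.6-yaw)/n).round(3))
E
python3 arc.py 72 5
```

```text
t 8.25 theta 98.4 psi 76.8 r 52.9 yaw -23.5 z 76.5 F [-0.7  0.  -0.2] tilt [ 0.01  -0.011 -1.   ]
[ 4.7 -1.2 -1.1]
[ 4.4 -1.6 -1.1]
[ 4.1 -2.  -1.1]
[ 3.8 -2.3 -1.1]
turn each -0.042
```

Emit:
servo_tool:
  turn:
    - [0, 0, -0.042]
    - [0, 0, -0.042]
    - [0, 0, -0.042]
    - [0, 0, -0.042]
    - [0, 0, 0]
  dp:
    - [0.0045, -0.001, -0.001]
    - [0.0045, -0.0015, -0.001]
    - [0.004, -0.002, -0.001]
    - [0.004, -0.0025, -0.001]
    - [0, 0, 0]
  fingers: [0, 0, 0, 0, 0]

```text
clock: 8.88
position: [612.8, 181.8, 73.2]
ee_rot: [0.957, -0.29, 0.007, -0.005]
contact_force: [0.2, -0.2, -0.6]
gripper_width: 0.3
```

```bash
python3 arc.py 72 5
```

```text
t 8.875 theta 77.0 psi 55.4 r 47.8 yaw -33.8 z 73.2 F [ 0.2 -0.2 -0.6] tilt [ 0.01  -0.014 -1.   ]
[ 3.9 -1.5 -0.3]
[ 3.7 -1.8 -0.3]
[ 3.5 -2.1 -0.3]
[ 3.3 -2.4 -0.3]
turn each -0.091
```

Emit:
servo_tool:
  turn:
    - [0, 0, -0.09]
    - [0, 0, -0.09]
    - [0, 0, -0.09]
    - [0, 0, -0.09]
    - [0, 0, 0]
  dp:
    - [0.004, -0.0015, 0]
    - [0.0035, -0.002, 0]
    - [0.0035, -0.002, 0]
    - [0.0035, -0.0025, 0]
    - [0, 0, 0]
  fingers: [0, 0, 0, 0, 0]

```text
clock: 9.5
position: [627.1, 174.7, 73.0]
ee_rot: [0.887, -0.462, 0.007, -0.004]
contact_force: [-1.8, 0.8, 1.3]
gripper_width: 0.3
```

```bash
python3 arc.py 72 5; python3 - <<'E'
from h import *
d=cam('wrist');overlay(d,'w3.png',np.pi/3)
E
```

```text
t 9.5 theta 57.6 psi 36.0 r 46.7 yaw -55.0 z 73.0 F [-1.8  0.8  1.3] tilt [ 0.009 -0.014 -1.   ]
[ 3.3 -2.4 -0.3]
[ 3.  -2.7 -0.3]
[ 2.8 -3.  -0.3]
[ 2.5 -3.2 -0.3]
turn each -0.083
```

View pics/w3.png

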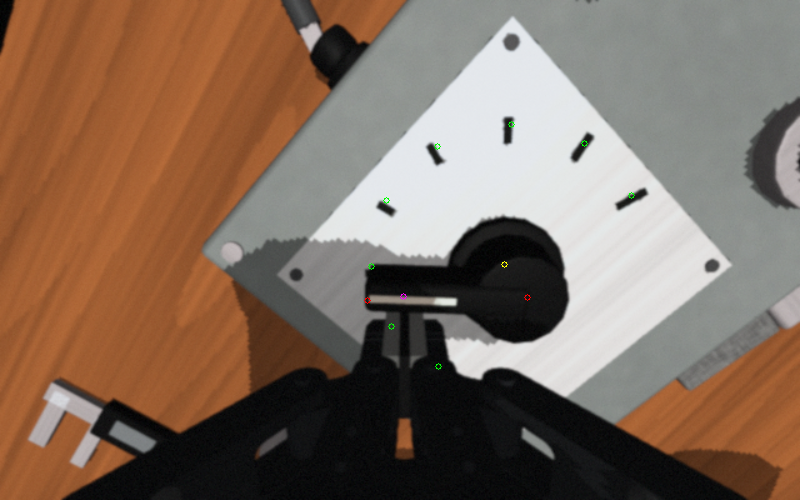

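Emit:
servo_tool:
  turn:
    - [0, 0, -0.085]
    - [0, 0, -0.085]
    - [0, 0, -0.085]
    - [0, 0, -0.085]
    - [0, 0, 0]
  dp:
    - [0.0033, -0.0024, 0]
    - [0.003, -0.0027, 0]
    - [0.0028, -0.003, 0]
    - [0.0025, -0.0032, 0]
    - [0, 0, 0]
  fingers: [0, 0, 0, 0, 0]

```text
clock: 10.18
position: [638.2, 163.7, 72.9]
ee_rot: [0.796, -0.606, 0.008, -0.003]
contact_force: [1.1, 0.1, 0.0]
gripper_width: -0.2
```

```bash
python3 arc.py 73 5
```

```text
t 10.175 theta 38.2 psi 16.6 r 46.0 yaw -74.6 z 72.9 F [1.1 0.1 0. ] tilt [ 0.009 -0.014 -1.   ]
[ 2.4 -3.2  0. ]
[ 2.1 -3.4  0. ]
[ 1.8 -3.6  0. ]
[ 1.5 -3.7  0. ]
turn each -0.082
```

Emit:
servo_tool:
  turn:
    - [0, 0, -0.083]
    - [0, 0, -0.083]
    - [0, 0, -0.083]
    - [0, 0, -0.083]
    - [0, 0, 0]
  dp:
    - [0.0024, -0.0032, 0]
    - [0.0021, -0.0034, 0]
    - [0.0018, -0.0036, 0]
    - [0.0015, -0.0037, 0]
    - [0, 0, 0]
  fingers: [0, 0, 0, 0, 0]

```text
clock: 10.8
position: [644.8, 152.3, 72.8]
ee_rot: [-0.685, 0.728, -0.007, 0.002]
contact_force: [0.1, -0.5, 0.3]
gripper_width: -0.3
```

```bash
python3 arc.py 73 5
```

```text
t 10.8 theta 21.7 psi 0.1 r 46.0 yaw -93.5 z 72.8 F [ 0.1 -0.5  0.3] tilt [ 0.006 -0.013 -1.   ]
[ 1.4 -3.8  0. ]
[ 1.  -3.9  0. ]
[ 0.7 -4.   0. ]
[ 0.4 -4.   0. ]
turn each -0.072
```

Emit:
servo_tool:
  turn:
    - [0, 0, -0.06]
    - [0, 0, -0.06]
    - [0, 0, 0]
    - [0, 0, 0]
    - [0, 0, 0]
  dp:
    - [0.0014, -0.0038, 0]
    - [0.001, -0.004, 0]
    - [0, 0, 0]
    - [0, 0, 0]
    - [0, 0, 0]
  fingers: [0, 0, 0, 0, 0]

```text
clock: 11.42
position: [646.9, 144.6, 72.6]
ee_rot: [-0.644, 0.765, -0.007, 0.002]
contact_force: [1.3, 0.4, -0.5]
gripper_width: 0.1
```

```bash
python3 arc.py 73 5; python3 - <<'E'
from h import *
d=cam('wrist');overlay(d,'w4.png',np.pi*4/6)
E
```

```text
t 11.425 theta 11.8 psi -9.8 r 45.8 yaw -99.8 z 72.6 F [ 1.3  0.4 -0.5] tilt [ 0.007 -0.013 -1.   ]
[ 0.7 -3.9  0.1]
[ 0.4 -4.   0.1]
[ 0.  -4.   0.1]
[-0.3 -4.   0.1]
turn each -0.087
```

View pics/w4.png

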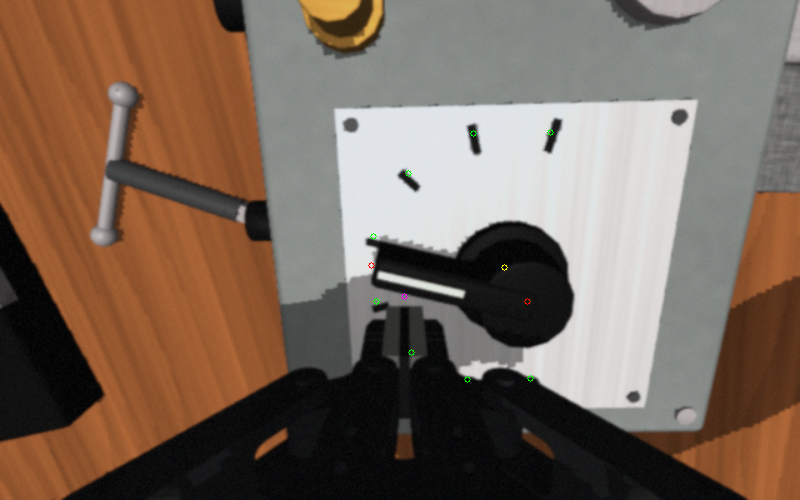

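Emit:
servo_tool:
  turn:
    - [0, 0, -0.085]
    - [0, 0, -0.085]
    - [0, 0, -0.085]
    - [0, 0, -0.085]
    - [0, 0, 0]
  dp:
    - [0.0007, -0.0039, 0]
    - [0.0004, -0.004, 0]
    - [0, -0.004, 0]
    - [-0.0003, -0.004, 0]
    - [0, 0, 0]
  fingers: [0, 0, 0, 0, 0]

```text
clock: 12.1
position: [648.6, 132.4, 72.7]
ee_rot: [-0.503, 0.864, -0.006, 0.003]
contact_force: [0.0, 1.7, -1.6]
gripper_width: -0.1
```

```bash
python3 arc.py 73 4
```

```text
t 12.1 theta -3.5 psi -25.1 r 46.6 yaw -119.6 z 72.7 F [ 0.   1.7 -1.6] tilt [ 0.    -0.014 -1.   ]
[-0.4 -3.2  0.1]
[-0.6 -3.2  0.1]
[-0.8 -3.1  0.1]
[-1.1 -3.1  0.1]
turn each -0.05
```

Emit:
servo_tool:
  turn:
    - [0, 0, -0.05]
    - [0, 0, -0.05]
    - [0, 0, -0.05]
    - [0, 0, -0.05]
    - [0, 0, 0]
  dp:
    - [-0.0004, -0.0032, 0]
    - [-0.0006, -0.0032, 0]
    - [-0.0008, -0.0031, 0]
    - [-0.001, -0.0031, 0]
    - [0, 0, 0]
  fingers: [0, 0, 0, 0, 0]

```text
clock: 12.72
position: [645.8, 121.0, 72.7]
ee_rot: [-0.416, 0.909, -0.007, 0.003]
contact_force: [0.2, 1.0, 0.7]
gripper_width: -0.0
```

```bash
python3 arc.py 73 3; python3 - <<'E'
from h import *
d=cam('wrist');overlay(d,'w5.png',np.pi*5/6)
E
```

```text
t 12.725 theta -18.0 psi -39.6 r 46.0 yaw -130.8 z 72.7 F [0.2 1.  0.7] tilt [-0.    -0.014 -1.   ]
[-0.8 -2.3  0.1]
[-0.9 -2.2  0.1]
[-1.  -2.2  0.1]
[-1.1 -2.2  0.1]
turn each -0.047
```

View pics/w5.png

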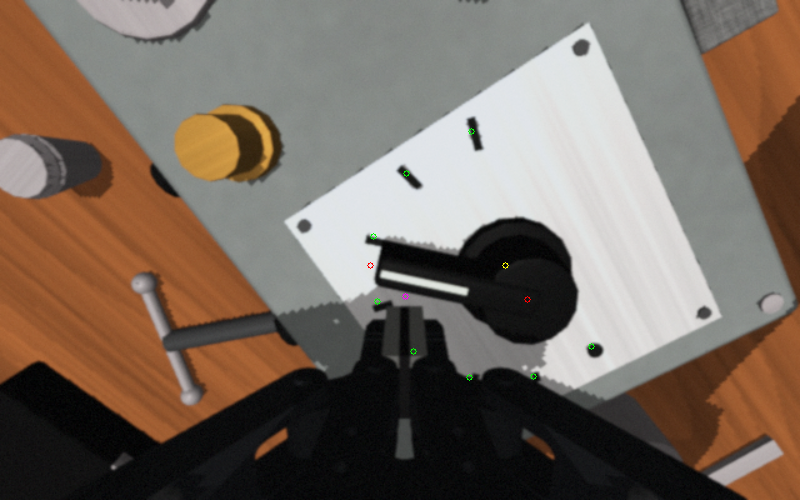

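Emit:
servo_tool:
  turn:
    - [0, 0, 0]
    - [0, 0, 0]
    - [0, 0, 0]
    - [0, 0, 0]
    - [0, 0, 0]
  dp:
    - [0.005, 0.006, 0]
    - [0.001, 0.001, 0.01]
    - [0, 0, 0.02]
    - [0, 0, 0.03]
    - [0, 0, 0]
  fingers: [0, 0, 0, 0, 0]

```text
clock: 13.4
position: [653.4, 129.4, 136.3]
ee_rot: [-0.418, 0.908, -0.007, 0.004]
contact_force: [-0.0, -0.1, -0.2]
gripper_width: -0.3
```

Emit:
servo_tool:
  turn:
    - [0, 0, 0]
    - [0, 0, 0]
    - [0, 0, 0]
    - [0, 0, 0]
    - [0, 0, 0]
  dp:
    - [-0.029, -0.026, 0]
    - [-0.029, -0.026, 0]
    - [-0.029, -0.026, 0]
    - [-0.029, -0.026, 0]
    - [0, 0, 0]
  fingers: [0, 0, 0, 0, 0]

```text
clock: 14.02
position: [532.7, 23.4, 134.5]
ee_rot: [-0.419, 0.908, -0.006, 0.003]
contact_force: [0.3, 1.0, -0.0]
gripper_width: -0.2
```

```bash
python3 - <<'E'
from h import *
s=read_state();print(s['clock'],s['position'].round(1),st(-50,-50,22))
d=cam('wrist')
for q,z in [('start_top',102),('selector_tip',115)]:
    for r in regions_of(q,'wrist')[:2]:
        v,u=np.nonzero(r['region']);print(q,r['score'],r['box'],u.mean()*1.25,v.mean()*1.25,at_z(d,u.mean(),v.mean(),z).round(1))
overlay(d,'w6.png',np.pi*5/6)
E
```

```text
14.025 [532.7  23.4 134.5] [535.34760129  29.09028416 102.        ]
start_top 0.56 [312.2, 202.4, 37.7, 43.0] 411.2059925093633 280.5374531835206 [534.   29.5 102. ]
selector_tip 0.53 [317.4, 346.6, 12.7, 17.7] 405.25132275132273 448.33333333333337 [600.2 102.6 115. ]
```

View pics/w6.png

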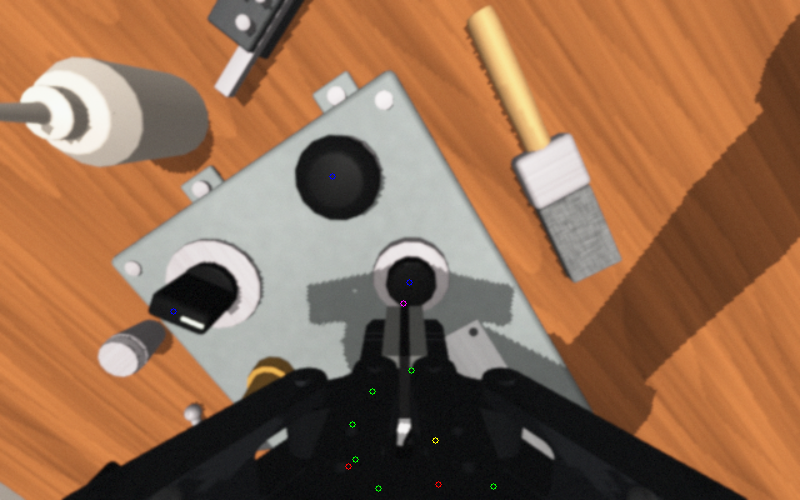

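Emit:
servo_tool:
  turn:
    - [0, 0, 0]
    - [0, 0, 0]
    - [0, 0, 0]
    - [0, 0, 0]
    - [0, 0, 0]
  dp:
    - [0.0025, 0.0055, -0.01]
    - [0, 0, -0.015]
    - [0, 0, -0.012]
    - [0, 0, -0.01]
    - [0, 0, 0]
  fingers: [0, 0, 0, 0, 0]

```text
clock: 14.8
position: [538.9, 32.6, 81.9]
ee_rot: [-0.421, 0.907, -0.007, 0.002]
contact_force: [0.4, 0.3, 0.6]
gripper_width: 0.2
```

Emit:
servo_tool:
  turn:
    - [0, 0, 0]
    - [0, 0, 0]
    - [0, 0, 0]
    - [0, 0, 0]
    - [0, 0, 0]
  dp:
    - [0, 0, -0.003]
    - [0, 0, -0.003]
    - [0, 0, -0.003]
    - [0, 0, -0.002]
    - [0, 0, 0]
  fingers: [0, 0, 0, 0, 0]

```text
clock: 15.42
position: [539.8, 32.7, 71.6]
ee_rot: [-0.421, 0.907, -0.007, 0.003]
contact_force: [-0.5, 0.3, 1.3]
gripper_width: -0.2
```

Emit:
servo_tool:
  turn:
    - [0, 0, 0]
    - [0, 0, 0]
    - [0, 0, 0]
    - [0, 0, 0]
    - [0, 0, 0]
  dp:
    - [-0.0045, -0.0035, 0]
    - [0, 0, -0.0015]
    - [0, 0, -0.0015]
    - [0, 0, -0.001]
    - [0, 0, 0]
  fingers: [0, 0, 0, 0, 0]

```text
clock: 16.05
position: [535.1, 28.9, 68.5]
ee_rot: [-0.421, 0.907, -0.007, 0.003]
contact_force: [-1.2, 0.1, 2.7]
gripper_width: 0.1
```

Emit:
servo_tool:
  turn:
    - [0, 0, 0]
    - [0, 0, 0]
    - [0, 0, 0]
    - [0, 0, 0]
    - [0, 0, 0]
  dp:
    - [0, 0, -0.0015]
    - [0, 0, -0.0015]
    - [0, 0, -0.001]
    - [0, 0, 0]
    - [0, 0, 0]
  fingers: [0, 0, 0, 0, 0]

```text
clock: 16.68
position: [535.1, 28.9, 66.1]
ee_rot: [-0.422, 0.907, -0.007, 0.003]
contact_force: [-0.7, -0.5, 5.0]
gripper_width: -0.2
```

Emit:
servo_tool:
  turn:
    - [0, 0, 0]
    - [0, 0, 0]
    - [0, 0, 0]
    - [0, 0, 0]
    - [0, 0, 0]
  dp:
    - [0, 0, -0.0015]
    - [0, 0, -0.0015]
    - [0, 0, -0.0015]
    - [0, 0, -0.0015]
    - [0, 0, 0]
  fingers: [0, 0, 0, 0, 0]

```text
clock: 17.3
position: [535.2, 28.8, 66.0]
ee_rot: [-0.423, 0.906, -0.008, 0.004]
contact_force: [-1.2, -0.3, 4.0]
gripper_width: 0.3
```

Emit:
servo_tool:
  turn:
    - [0, 0, 0]
    - [0, 0, 0]
    - [0, 0, 0]
    - [0, 0, 0]
    - [0, 0, 0]
  dp:
    - [0, 0, -0.002]
    - [0, 0, -0.002]
    - [0, 0, -0.002]
    - [0, 0, -0.002]
    - [0, 0, -0.002]
  fingers: [0, 0, 0, 0, 0]

```text
clock: 17.92
position: [535.3, 28.7, 65.5]
ee_rot: [-0.425, 0.905, -0.01, 0.004]
contact_force: [-7.2, 1.6, 16.1]
gripper_width: -0.5
```

Emit:
servo_tool:
  turn:
    - [0, 0, 0]
    - [0, 0, 0]
    - [0, 0, 0]
    - [0, 0, 0]
    - [0, 0, 0]
  dp:
    - [0, 0, 0.005]
    - [0, 0, 0.01]
    - [0, 0, 0.03]
    - [0, 0, 0.05]
    - [0, 0, 0.05]
  fingers: [0, 0, 0, 0, 0]

```text
clock: 18.55
position: [532.3, 28.0, 209.1]
ee_rot: [-0.424, 0.906, -0.009, -0.001]
contact_force: [0.0, 0.4, -0.2]
gripper_width: 0.3
```

Emit:
servo_tool:
  turn:
    - [0, 0, 0]
    - [0, 0, 0]
    - [0, 0, 0]
    - [0, 0, 0]
    - [0, 0, 0]
  dp:
    - [-0.02, -0.02, 0.05]
    - [-0.02, -0.02, 0.05]
    - [-0.02, -0.03, 0.04]
    - [0, 0, 0]
    - [0, 0, 0]
  fingers: [0, 0, 0, 0, 0]

```text
clock: 19.18
position: [472.2, -43.3, 356.5]
ee_rot: [-0.424, 0.906, -0.01, 0.003]
contact_force: [-0.9, -0.4, -0.5]
gripper_width: -0.1
```

```bash
python3 v.py s3.png; python3 - <<'E'
import cv2,numpy as np
from h import *
overlay(cam('wrist'),'w7.png',np.pi*5/6,1)
a=cv2.imread('pics/s3.png');b=cv2.imread('pics/w7.png')
b=cv2.resize(b,None,fx=.7,fy=.7);c=np.zeros((600,768,3),np.uint8);c[:320]=a;c[320:600,:448]=b;cv2.imwrite('pics/f.png',c)
E
```

```text
19.175 [472.2 -43.3 356.5] -129.80005953335498 [ 0.002 -0.02  -1.   ] [-0.9 -0.4 -0.5] [ 0.27  0.04 -0.07  0.02 -1.46 -0.96]
```

View pics/f.png

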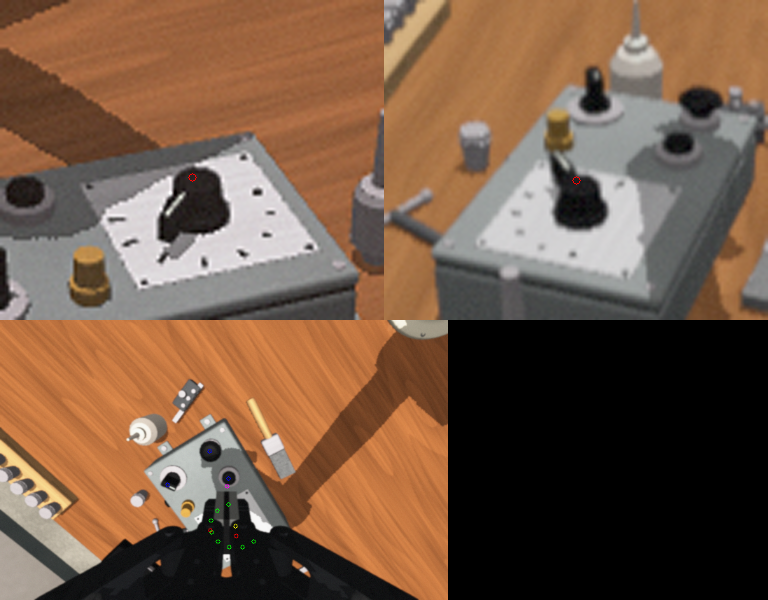

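```bash
python3 -c "
from bench import *
job_done()"
```

```text
the job is handed in; nothing more can be done
```

The speed selector is in position 5 and the start button has been pressed fully in and released. I handed the job in at about 19 s; it gave no verdict.

- **Selector:** it started at position 1. I pushed it clockwise with the closed fingertips against the side of the handle, through 2, 3 and 4 to 5. The highest force I read was about 2 N. The close wrist picture after the last click and the final overview picture both show the handle on bar 5, with bars 6 and 7 still ahead of it.
- **Start button:** it began to move at about 72 mm TCP height and stopped about 6 mm lower, where the force rose to 16 N against the hard stop. I then lifted clear, and the force went back to zero.
- **Everything else:** in the last pictures the start and stop buttons look out. The direction switch, the bush and the other loose things I could see look unmoved. The gripper is well above the station and touching nothing.

**Checks that disagreed:**
- **Fingertip height:** in the pictures the closed fingertips sit about 27 mm above the reported TCP. I set the working heights from the pictures and the contact force instead.
- **Wrist camera:** two views placed the station about 5 mm apart, so I averaged them. The scale marks then lined up well.
- **Handle angle:** in close view the handle looked about 2° short of the predicted notch angle at both 4 and 5, which is within measuring error.

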